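# Check a mould face with a straightedge and start the right machine

### The job

Check the mould half that sits between the four steel corner stops: lay the straightedge lengthwise along the middle of its face, let go, then press its left end down onto the mould and after that its right end (left and right as seen from the robot), and find out whether it rocks. If it rocks, turn the handle on the sloping switch box left, all the way to the round mark, to start the trimmer; if it sits steady, turn it right, all the way to the square mark, to start the press. Leave the straightedge lying on the mould and do not disturb the jar or the glass pot.

Things in the scene. Friction and masses are not known exactly. Their poses are not given: they have to be found in the camera images.
- straightedge: steel bar 170 (x) x 28 (y) x 8 mm; dark steel grip block on the middle of its top, 60 (x) x 16 (y) mm, from 8 to 36 mm above the underside; a black press pad 22 x 26 mm, 4 mm thick, near each end. About 0.44 kg. Origin: centre of the underside; x lengthwise, z up. Starts flat on the bench at the robot's left.
- pad_a: press pad at the straightedge's +x end; origin: centre of its underside, 72 mm from the middle; its top is 12 mm above the bar's underside
- pad_b: press pad at the straightedge's -x end; origin: centre of its underside, 72 mm from the middle; its top is 12 mm above the bar's underside
- end_a (a point): middle of the straightedge's lower edge at its +x end, 85 mm from the middle. On a mould that rocks, pressing one end raises the other so that the two ends differ in height by about 10 mm, and when let go it stays tipped to one side or the other; on a steady one they stay level.
- end_b (a point): the same point at the straightedge's -x end
- stops: four L-shaped steel corner stops, 14 mm high, fixed to the bench round a 100 x 190 mm space that holds the mould to be checked. Origin: middle of the space at bench height, under the middle of that mould; y is the mould's lengthwise direction (towards the robot's left), z up. The mould's brass face is 40 mm above this origin.
- mould_a: mould half: heavy brass frame 100 (x) x 190 (y) x 40 mm high; plaster at 36 mm fills its 80 x 120 mm pocket, leaving a solid brass land 35 mm long at each y end. A plaster rib 10 mm wide crosses the middle along x. One of the two moulds has its rib 5 mm above the brass, so a straightedge rocks on it. Either may be in the stops. Fixed. Origin: centre of underside; y lengthwise
- mould_b: mould half, same outline and axes as the other. One of the two has its rib just below the brass, so a straightedge sits steady on the two brass lands; not told which. The mould not between the stops is a spare, 180 mm or more farther from the robot. Does not move. Origin: centre of underside
- console: fixed grey switch box on a pedestal, at the robot's right. Its panel, 125 x 125 mm, slopes 38 degrees (0.663 rad), facing up and towards the robot (console -x). Panel centre, on the switch axis: 115 mm straight above the origin, which is on the bench. z up. Two raised metal marks high on the panel: round on the left (+y), square on the right.
- switch (a joint): handle angle, rad: about 0 = off, pointer up the slope (start within 0.1); +1.05 = end stop, turned left (anticlockwise facing the panel), pointer at the round mark, trimmer on; -1.05 = end stop, turned right, at the square mark, press on. Friction 0.12 N m; stays where it is left.
- switch_grip (a point): point on the switch axis, inside the handle, 32 mm out from the panel: put the TCP here. The handle is a black bar 70 mm long (point x), 14 mm wide (y), from 12 to 40 mm out from the panel; a thin pointer adds 13 mm at its +x end. Its z: turning axis, square to the panel, pointing out.
- paint_jar: loose amber glass jar with black cap, 52 mm across, 60 mm high; bystander; origin at the underside's centre
- brush_pot: loose empty glass pot, 70 mm across, 90 mm high; bystander; origin at the underside's centre

How it is judged:
By the outcome, as a careful person would: the job done as asked, in the order asked, and still so for the second after the job is handed in, with the robot touching nothing.
It also fails if it takes over 56 s, if anything falls off the work surface, if the arm or the gripper's body presses on something with over 40 N, if the wrist force passes 120 N, or if a joint passes its speed limit or range.

### The arm

A 6-joint arm with a two-finger parallel gripper is mounted at the origin on the work surface. World frame = base frame: x ahead of the robot, y to its left, z up, the work surface at z = 0. Lengths are in m, angles in rad, forces in N, time in s.
With the tool pointing down it reaches from about 0.375 to 0.975 m from the base axis. Payload 3.8 kg.
Tool frame: the origin (TCP) lies between the finger pads, 19 mm behind the fingertips; this is the grasp point; z points along the fingers, y is the line along which they close (so a half turn about z gives the same grasp; the last joint's range is limited). The gripper opens to 88 mm and grips with 3 to 60 N. Pads are 18 mm wide; open, the fingers measure 123 mm over their backs; the gripper's body (75 mm by 187 mm) begins 45 mm behind the grasp point.
Start: joints at [-1.179, 0.264, 1.604, -0, 1.274, -0.037], TCP at [0.281, -0.614, 0.257] pointing down, gripper open.
Joint ranges: [-2.63, 2.63], [-0.94, 2.18], [0.31, 2.57], [-1.31, 4.45], [0, 2.66], [-2.55, 2.55]. Speed limits (rad/s): [2.57, 2.57, 3.14, 3.14, 3.14, 3.14].

### API

Orientations are given as a rotation vector (axis times angle).
In Python, from cell import manip gives the robot as it stands. Calls block until the motion is done:
- manip.move_pose(position, orientation): joint-space move of the TCP to a pose.
- manip.move_linear(position, rate=0.15, rot=None): straight line of the TCP; rot=None keeps the orientation; rate is the mean speed in m/s.
- manip.set_joints(angles): joint-space move.
- manip.set_gripper(opening, force=None): finger opening in m; force is the grip in N (None keeps the last); returns when the fingers have stopped.
- manip.dwell(seconds).
- manip.inverse_kinematics(position, orientation): joint angles nearest the present ones, or None.
- manip.state(): the state.
- manip.capture(name): name is "scene" or "side" or "wrist"; returns a dict with "image" (400x640x3 uint8, blue, green, red), "z_map" (400x640 float32, m along the optical axis (not along the pixel's ray), 0 where there is no reading), "intrinsics" (3x3 intrinsics, pixels), "position" and "orientation" of the camera in the world; the wrist camera has in their place "T_tool_cam" (4x4, takes a point from camera to tool coordinates, whose origin is the TCP and whose axes are the flange's). Camera axes: x right, y down, z forward; pixel columns grow to the right and rows downward; lengths in m; the calibration is good to about 2 mm. The wrist camera is an equidistant fisheye: a pixel r from the principal point sees the ray r / f radians off the axis. A picture is of the moment at which its call begins: read the wrist's pose just before it.
A pose or a line that the arm cannot do raises manip.IKError and nothing moves.
- manip.close_job(): hands the job in; it is judged then, once.
The state is a dict: "clock": time; "joint_pos": joint angles; "joint_velocities": joint speeds; "tau": joint torques, N m; "tool_pos": TCP position; "tcp_rot": TCP orientation; "contact_force": force on the tool from outside, world axes, zero at the start; "moment": the same for the moment, N m; "gripper_width": finger opening in m; "grasp_force": force on a finger pad.
Only numpy, scipy, OpenCV 4.12 (cv2) and the standard library are available. Lean on these libraries where they do the work, as an engineer would, in place of code of your own. Each camera call takes 0.05 s, during which the arm holds its last target. There are 200 camera calls.

## Working session

There is one attempt and no reset: what is moved stays moved. The work goes in short steps, each a Python script; the robot and the scene stay as the last script left them, time stands still between calls to the robot, and variables do not carry over. Pictures are saved under pics/ and viewed, at most 10 in all, crops included, and the job is handed in when it is done.

```bash
ls; mkdir -p pics; python3 - <<'E'
from cell import manip
import cv2,numpy as np,pickle
d={}
for n in("scene","side"):
    c=manip.capture(n); d[n]=c; cv2.imwrite(f"pics/{n}0.png",c["image"]); print(n,c["intrinsics"].tolist(),c["position"],c["orientation"])
pickle.dump(d,open("c0.pkl","wb"))
s=manip.state(); print(s)
E
```

```text
cell.py
pics
scene [[509.3055873331792, 0.0, 320.12531055612936], [0.0, 509.3055873331792, 206.25646744829632], [0.0, 0.0, 1.0]] [1.22041114 0.0445949  1.10808998] [-1.79225052 -1.95770112  0.6231424 ]
side [[493.16434244088924, 0.0, 318.0231007536427], [0.0, 493.16434244088924, 201.29960273205984], [0.0, 0.0, 1.0]] [0.24638908 0.84763414 1.10756715] [-0.44257083  2.78511686 -1.07977073]
{'clock': 0.1, 'joint_pos': array([-1.17889065e+00,  2.64678534e-01,  1.60521241e+00, -2.44320083e-05,
        1.27370165e+00, -3.69390661e-02]), 'joint_velocities': array([-0.00034255, -0.000636  , -0.00180734,  0.00200301, -0.00060663,
       -0.00014932]), 'tau': array([ 1.51069824e-03, -5.03620183e+01, -3.58071148e+01,  7.31749437e-02,
        2.33491778e-02, -7.73806482e-05]), 'tool_pos': array([ 0.28041902, -0.6133415 ,  0.2562255 ]), 'tcp_rot': array([-3.06772663e+00, -6.68070709e-01,  5.90382589e-04]), 'contact_force': array([ 0.76604869,  0.24980581, -1.68241515]), 'moment': array([0.0051857 , 0.02293559, 0.00574475]), 'grasp_force': 0.0, 'gripper_width': 0.08851104154890484}
```

View pics/scene0.png

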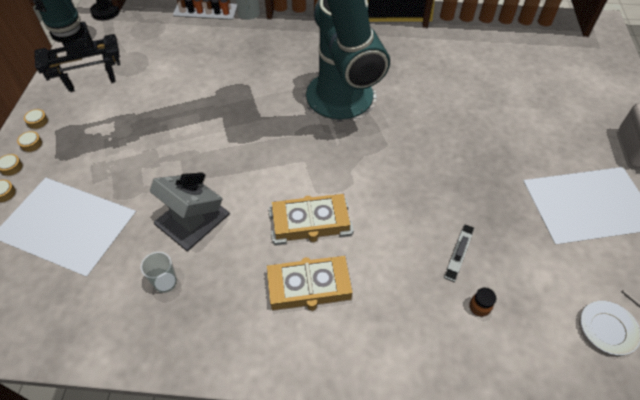

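View pics/side0.png

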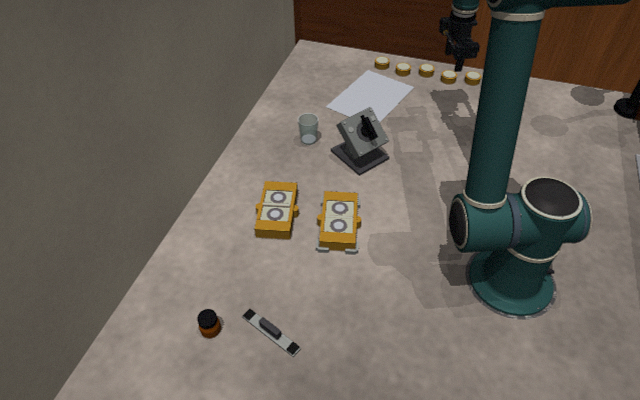

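The scene view shows the mould in the stops at about (312,215), the spare at (309,282), the straightedge at (460,252), the jar at (483,301), the console at (190,205) and the pot at (158,270). The side view shows the same layout, with the bar at (270,331) and the stops mould at (339,220).

```bash
cat > h.py <<'E'
import numpy as np,cv2,pickle
from scipy.spatial.transform import Rotation as R
def cloud(c):
    K=c["intrinsics"];z=c["z_map"];v,u=np.mgrid[:400,:640]
    P=np.stack([(u-K[0,2])/K[0,0]*z,(v-K[1,2])/K[1,1]*z,z],-1)
    W=P@R.from_rotvec(c["orientation"]).as_matrix().T+c["position"]
    W[z<=0]=np.nan
    return W
def rect(xy):
    (c,s,a)=cv2.minAreaRect((xy*1000).astype(np.float32)); return np.round(c,1),np.round(s,1),round(a,2)
E
python3 - <<'E'
from h import *
d=pickle.load(open("c0.pkl","rb"))
boxes={"scene":dict(bar=(435,215,485,285),jar=(465,285,502,320),mould=(262,190,360,243),spare=(260,252,360,312),con=(145,168,232,245),pot=(135,248,182,296)),
"side":dict(bar=(236,303,304,360),jar=(192,305,226,340),mould=(312,188,366,256),spare=(250,178,302,242),con=(328,104,392,175),pot=(295,108,322,148))}
for n,c in d.items():
    W=cloud(c); print(n,"bench z",np.nanmedian(W[200:300,380:420,2] if n=="scene" else W[300:380,320:400,2]))
    for k,(a,b,e,f) in boxes[n].items():
        P=W[b:f,a:e].reshape(-1,3);I=c["image"][b:f,a:e].reshape(-1,3).astype(int)
        P_=P[:,2]
        lo,hi={"bar":(.004,.05),"jar":(.045,.08),"mould":(.034,.05),"spare":(.034,.05),"con":(.06,.2),"pot":(.02,.11)}[k]
        m=(P_>lo)&(P_<hi); print(k,m.sum(),rect(P[m][:,:2]),np.round(np.percentile(P[m][:,2],[5,50,95]),4))
        if k=="bar":
            g=(P_>.024)&(P_<.05);print(" grip",g.sum(),rect(P[g][:,:2]))
            dk=m&(I.max(1)<60)&(P_<.02);print(" pads",[ (np.round(x,4)) for x in P[dk][:,:2][[0,-1]]], dk.sum())
        if k=="con":
            Q=P[(P_>.06)&(P_<.2)]
            nn=np.array([-np.sin(.663),0,np.cos(.663)])
            best=None
            rng=np.random.default_rng(0)
            for _ in range(500):
                s=Q[rng.choice(len(Q),3,0)];q=np.cross(s[1]-s[0],s[2]-s[0]);l=np.linalg.norm(q)
                if l<1e-5: continue
                q/=l; q*=np.sign(q[2])
                if abs(np.arccos(q[2])-.663)>.12: continue
                i=abs((Q-s[0])@q)<.003
                if best is None or i.sum()>best.sum():best=i
            if best is None: print("none");continue
            S=Q[best];cc=S.mean(0);q=np.linalg.svd(S-cc)[2][2];q*=np.sign(q[2])
            yaw=np.arctan2(-q[1],-q[0]);print(" plane",len(S),q,"slope",np.arccos(q[2]),"yaw",yaw,"c",cc)
            ey=np.array([-np.sin(yaw),np.cos(yaw),0]);ex=np.cross(ey,q)
            uv=np.c_[(S-cc)@ex,(S-cc)@ey];r=rect(uv);print(" panel rect",r,"min/max",uv.min(0),uv.max(0))
            mid=(np.percentile(uv,.5,0)+np.percentile(uv,99.5,0))/2; print(" panel centre",cc+mid[0]*ex+mid[1]*ey)
            h=(Q-cc)@q; H=Q[(h>.02)&(h<.048)];hu=np.c_[(H-cc)@ex,(H-cc)@ey]-mid
            print(" handle",len(H),rect(hu),hu.mean(0),"h",np.percentile((H-cc)@q,[5,50,95]))
E
```

```text
scene bench z -0.0006788835599248477
bar 707 (array([531., 340.]), array([125.2, 207.4]), 87.56) [0.0045 0.0095 0.0366]
 grip 152 (array([548.2, 337.6]), array([16. , 64.5]), 69.23)
 pads [array([0.4729, 0.3526]), array([0.6257, 0.3174])] 121
jar 359 (array([691.2, 375. ]), array([45.3, 47.5]), 49.78) [0.0503 0.0585 0.062 ]
mould 2244 (array([487.2, -42.5]), array([105.4, 190.2]), 13.47) [0.0345 0.0381 0.0423]
spare 2915 (array([676. , -27.1]), array([120.4, 189.9]), 13.32) [0.0346 0.0382 0.0428]
con 2236 (array([ 499.9, -344.8]), array([129.5, 124.7]), 54.99) [0.0769 0.1314 0.1534]
 plane 734 [-0.50953951  0.36135492  0.78089186] slope 0.6747040346795283 yaw -0.6168601001675911 c [ 0.50731299 -0.33536362  0.12370387]
 panel rect (array([-14. , -13.4]), array([126.2, 129.4]), 89.85) min/max [-0.07869859 -0.07650953] [0.05073738 0.04967719]
 panel centre [ 0.49241358 -0.33960191  0.11594312]
 handle 245 (array([4.3, 0.5]), array([19.3, 86.6]), 82.64) [0.00630245 0.00198257] h [0.02135359 0.03301855 0.04100776]
pot 954 (array([ 694.5, -373.7]), array([68.8, 68.9]), 0.03) [0.0258 0.0641
[... 418 characters left out ...]
.0428]
spare 1572 (array([670.6, -27.6]), array([100.8, 197.9]), 13.3) [0.0347 0.0387 0.0438]
con 1559 (array([ 497. , -345.1]), array([130.4, 123.9]), 53.24) [0.0779 0.1179 0.1516]
 plane 737 [-0.51200226  0.35377991  0.78274738] slope 0.6717280858972196 yaw -0.6046420751630596 c [ 0.49255178 -0.33439301  0.11416279]
 panel rect (array([ 0.8, -6.2]), array([123.7, 127.3]), 0.18) min/max [-0.06097184 -0.06992596] [0.0628678  0.05732576]
 panel centre [ 0.4900609  -0.33948022  0.11483275]
 handle 168 (array([ 6.5, -0.9]), array([18.3, 82.4]), 85.85) [0.00297622 0.0012308 ] h [0.02130258 0.03722945 0.04310704]
pot 494 (array([ 691.3, -373.7]), array([67.6, 74.3]), 41.25) [0.0267 0.0662 0.0902]
```

```bash
cat >> h.py <<'E'
from cell import manip
BAR=np.array([.5463,.3378]);BYAW=np.deg2rad(69.1)       # closing direction at the bar
MC=np.array([.484,-.0427]);MYAW=np.deg2rad(13.5)        # mould x direction = closing direction
def down(a):
    y=np.array([np.cos(a),np.sin(a),0]);z=np.array([0,0,-1.]);return R.from_matrix(np.c_[np.cross(y,z),y,z]).as_rotvec()
def F(): return np.array(manip.state()["contact_force"])
E
python3 - <<'E'
from h import *
# pick half-turn that suits all poses
for k in (0,np.pi):
    for p,a in ((BAR,BYAW),(MC,MYAW)):
        q=manip.inverse_kinematics([*p,.2],down(a+k)); print(k,None if q is None else np.round(q,2))
q0=manip.inverse_kinematics([*BAR,.2],down(BYAW)); q1=manip.inverse_kinematics([*BAR,.2],down(BYAW+np.pi))
cost=lambda q:9 if q is None else abs(q[5])
k=0 if cost(q0)<cost(q1) else np.pi
print("k",k)
manip.move_pose([*BAR,.26],down(BYAW+k)); manip.set_gripper(.05)
manip.move_linear([*BAR,.06],rate=.2); manip.move_linear([*BAR,.031],rate=.08)
f0=F(); manip.set_gripper(0,force=40); s=manip.state();print(s["gripper_width"],s["grasp_force"],s["clock"],f0)
manip.move_linear([*BAR,.13],rate=.15)
s=manip.state();print(s["gripper_width"],s["grasp_force"],s["clock"],s["contact_force"],s["tool_pos"])
for n in("scene","wrist"):
    c=manip.capture(n);cv2.imwrite(f"pics/{n}1.png",c["image"])
E
```

```text
0 [ 0.52  0.24  1.74 -0.    1.16 -0.69]
0 [-0.14 -0.05  2.06 -0.    1.13 -0.37]
3.141592653589793 [0.52 0.24 1.74 0.   1.16 2.45]
3.141592653589793 None
k 0
0.015986391980777642 39.996304800733924 6.5167 [0.68666114 0.58764405 0.55973051]
0.015730215704417835 39.99597854912281 7.325 [-0.84270413  1.12217355 -5.57462717] [0.54530304 0.33724072 0.12862681]
```

```bash
python3 - <<'E'
from h import *
manip.move_pose([*MC,.16],down(MYAW)); manip.move_linear([*MC,.084],rate=.1)
b=F()[2]; z=.084
while z>.066:
    z-=.001; manip.move_linear([*MC,z],rate=.05); f=F()[2]-b
    if f>3: break
print("contact z",z,f,manip.state()["tool_pos"])
manip.set_gripper(.045); print(F())
p=manip.state()["tool_pos"]
manip.move_linear([MC[0],MC[1],.13],rate=.15)
c=manip.capture("side");cv2.imwrite("pics/s2.png",c["image"][140:300,240:440].repeat(3,0).repeat(3,1)[:480,:600])
pickle.dump((c,),open("c2.pkl","wb"));s=manip.state();print(s["clock"])
c=manip.capture("wrist");pickle.dump((c,s["tool_pos"],s["tcp_rot"]),open("w2.pkl","wb"))
print(c["T_tool_cam"],c["intrinsics"])
cv2.imwrite("pics/w2.png",c["image"])
E
```

```text
contact z 0.06999999999999999 10.609124654019336 [ 0.4842874  -0.042733    0.07124757]
[-0.06339756 -0.43210827 -0.19180329]
14.475
[[-1.39724229e-04 -9.65527215e-01 -2.60302090e-01  6.63440926e-02]
 [ 9.99999982e-01 -1.67544929e-04  8.46899124e-05 -2.79452790e-04]
 [-1.25382710e-04 -2.60302074e-01  9.65527221e-01 -1.27116245e-01]
 [ 0.00000000e+00  0.00000000e+00  0.00000000e+00  1.00000000e+00]] [[309.70691629   0.         319.35380727]
 [  0.         309.70691629 196.87864911]
 [  0.           0.           1.        ]]
```

View pics/w2.png

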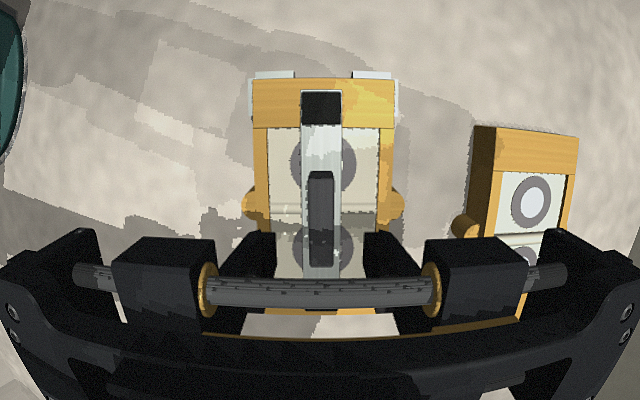

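View pics/s2.png

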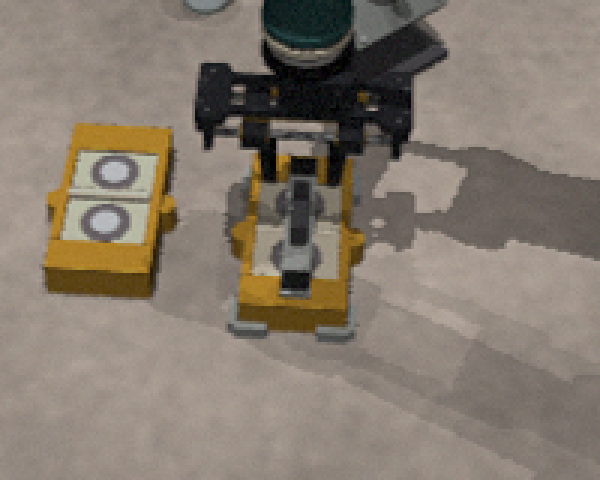

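The wrist view shows the bar (columns 302–341) centred and parallel on the mould face (columns 253–393). The side crop shows it lying lengthwise, with pads at (303,165) and (295,278). Next I press left, then right.

```bash
python3 - <<'E'
from h import *
l=np.array([-np.sin(MYAW),np.cos(MYAW)]);pads={"L":MC+.072*l,"R":MC-.072*l}
def heights(tag):
    for n in("scene","side"):
        c=manip.capture(n);W=cloud(c)
        o={}
        for k,p in pads.items():
            m=(np.linalg.norm(W[...,:2]-p,axis=-1)<.009)&(W[...,2]<.075)
            o[k]=(round(float(np.nanmedian(W[m][:,2]))*1000,1) if m.sum() else None,int(m.sum()))
        print(tag,n,o)
        cv2.imwrite(f"pics/{n}_{tag}.png",c["image"])
heights("pre"); manip.set_gripper(0,force=20)
for k in "LR":
    p=pads[k]
    manip.move_linear([*p,.12],rate=.2); manip.move_linear([*p,.086],rate=.12)
    b=F()[2]; z=.086; log=[]
    while z>.062:
        z-=.001; manip.move_linear([*p,z],rate=.05); f=F()[2]-b; log.append((round(manip.state()["tool_pos"][2]*1000,1),round(f,1)))
        if f>15: break
    manip.dwell(.4); print(k,log[-10:],F()[2]-b); heights(k)
    manip.move_linear([*p,.12],rate=.15); heights(k+"rel")
print(manip.state()["clock"])
E
```

```text
pre scene {'L': (51.3, 32), 'R': (51.2, 33)}
pre side {'L': (51.6, 26), 'R': (51.3, 20)}
L [(np.float64(77.9), np.float64(0.1)), (np.float64(76.9), np.float64(-0.9)), (np.float64(75.9), np.float64(0.5)), (np.float64(74.9), np.float64(0.0)), (np.float64(73.9), np.float64(-0.0)), (np.float64(72.9), np.float64(0.8)), (np.float64(71.9), np.float64(0.1)), (np.float64(71.1), np.float64(0.1)), (np.float64(71.1), np.float64(8.4)), (np.float64(71.1), np.float64(18.0))] 17.11801221293699
L scene {'L': (None, 0), 'R': (51.5, 34)}
L side {'L': (61.7, 10), 'R': (None, 0)}
Lrel scene {'L': (49.6, 3), 'R': (52.0, 36)}
Lrel side {'L': (51.8, 25), 'R': (None, 0)}
R [(np.float64(77.9), np.float64(0.0)), (np.float64(76.9), np.float64(-0.6)), (np.float64(75.9), np.float64(-0.6)), (np.float64(74.9), np.float64(-0.4)), (np.float64(73.9), np.float64(0.1)), (np.float64(72.9), np.float64(0.0)), (np.float64(71.9), np.float64(0.2)), (np.float64(71.1), np.float64(0.8)), (np.float64(71.1), np.float64(8.5)), (np.float64(71.1), np.float64(15.3))] 16.01775950436851
R scene {'L': (51.3, 27), 'R': (None, 0)}
R side {'L': (52.7, 26), 'R': (63.4, 10)}
Rrel scene {'L': (51.7, 31), 'R': (48.8, 1)}
Rrel side {'L': (52.0, 31), 'R': (52.3, 20)}
28.3167
```

Both ends stay level within about 1 mm during and after each press, so the mould is steady: turn right.

```bash
cat >> h.py <<'E'
PC=np.array([.4912,-.3395,.1152]);CY=-.611;SL=.663
n_=np.array([-np.sin(SL)*np.cos(CY),-np.sin(SL)*np.sin(CY),np.cos(SL)])
ey_=np.array([-np.sin(CY),np.cos(CY),0]);ex_=np.cross(ey_,n_)
def hrot(th,k):
    y=k*(-np.sin(th)*ex_+np.cos(th)*ey_);return R.from_matrix(np.c_[np.cross(y,-n_),y,-n_]).as_rotvec()
E
python3 - <<'E'
from h import *
for k in(1,-1):
    for th in(-.1,-.6,-1.08):
        q=manip.inverse_kinematics(PC+.032*n_,hrot(th,k));print(k,th,None if q is None else np.round(q,2))
    q=manip.inverse_kinematics(PC+.12*n_,hrot(-.1,k));print("app",None if q is None else np.round(q,2))
print(manip.state()["joint_pos"].round(2))
E
```

```text
1 -0.1 [-0.67 -0.1   2.38  0.17  0.21 -1.68]
1 -0.6 [-0.67 -0.1   2.38  0.17  0.21 -1.18]
1 -1.08 [-0.67 -0.1   2.38  0.17  0.21 -0.7 ]
app [-0.68 -0.34  2.41  0.1   0.42 -1.61]
-1 -0.1 [-0.67 -0.1   2.38  0.17  0.21  1.46]
-1 -0.6 [-0.67 -0.1   2.38  0.17  0.21  1.96]
-1 -1.08 [-0.67 -0.1   2.38  0.17  0.21  2.44]
app [-0.68 -0.34  2.41  0.1   0.42  1.53]
[-0.27  0.09  2.08 -0.    0.97 -0.51]
```

```bash
python3 - <<'E'
from h import *
p=manip.state()["tool_pos"]; manip.move_linear([p[0],p[1],.24],rate=.25)
manip.move_pose(PC+.12*n_,hrot(-.1,1)); manip.set_gripper(.05)
manip.move_linear(PC+.032*n_,rate=.1); print(F())
manip.set_gripper(0,force=40); s=manip.state(); print(s["gripper_width"],s["contact_force"],s["clock"])
for th in(-.35,-.6,-.85,-.98,-1.05,-1.09):
    manip.move_pose(PC+.032*n_,hrot(th,1)); s=manip.state();print(th,s["joint_pos"][5].round(3),(s["moment"]@n_).round(2),np.round(s["contact_force"],1))
print(s["clock"])
E
```

```text
[ 0.60258071 -0.79158409 -0.33290758]
0.013568576333995965 [-12.47281767  -6.69440445   3.43215913] 32.5
-0.35 -1.428 -0.16 [-11.6  -6.4   3.7]
-0.6 -1.178 -0.1 [-10.9  -6.7   4.6]
-0.85 -0.928 -0.16 [-11.9  -5.5   4.2]
-0.98 -0.798 -0.1 [-10.7  -7.3   2.8]
-1.05 -0.728 -0.06 [-11.   -6.1   3.7]
-1.09 -0.69 0.63 [-11.5  -6.8   4.1]
34.3
```

```bash
python3 - <<'E'
from h import *
manip.set_gripper(.05); manip.move_linear(PC+.13*n_,rate=.15)
q=manip.state()["joint_pos"].copy(); q[0]+=.9; q[1]-=.1
manip.set_joints(q)
print(manip.state()["clock"],manip.state()["tool_pos"])
out=[]
for n,(a,b,e,f) in dict(scene=(130,150,360,300),side=(250,90,400,260)).items():
    c=manip.capture(n);out.append(cv2.resize(c["image"][b:f,a:e],(400,400*(f-b)//(e-a))))
    W=cloud(c).reshape(-1,3);d=W-PC;h=d@n_;u=d@ex_;v=d@ey_
    m=(h>.022)&(h<.046)&(abs(u)<.055)&(abs(v)<.055); r=rect(np.c_[u,v][m]); print(n,m.sum(),r)
H=max(o.shape[0] for o in out);cv2.imwrite("pics/end.png",np.hstack([np.pad(o,((0,H-o.shape[0]),(0,0),(0,0))) for o in out]))
E
```

```text
37.4417 [0.49542885 0.15053027 0.26854633]
scene 274 (array([ 5.6, -4.3]), array([18.9, 82.2]), 29.57)
side 130 (array([ 3. , -5.8]), array([15.1, 83.1]), 31.24)
```

View pics/end.png

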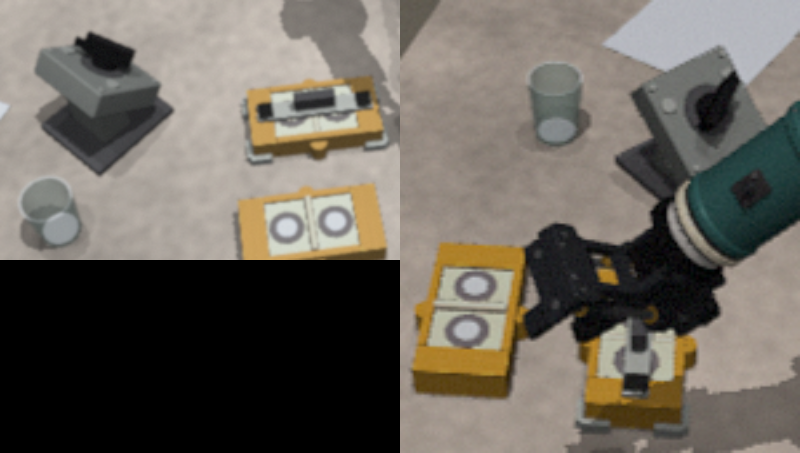

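The end view shows the handle turned right (long axis at about -60°, which is the stop). The bar still lies on the mould at (315,100) in the scene crop, and the pot is untouched.

```bash
python3 -c "
from cell import manip
print(manip.close_job())"
```

```text
the job is handed in; nothing more can be done
None
```

The straightedge sat steady: both ends stayed level when I pressed the left end and then the right. I turned the handle right to the square mark (press on), left the straightedge on the mould, kept clear of the jar and pot, and handed the job in at about 37.5 s.

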